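# Test-twist the caps of the oil bottles and set the loose ones aside

## Task

Give the cap of each of the three wood-oil bottles in the leaning rack a firm test twist of about 20 degrees either way, while the bottle is still in its cell, and do not turn it back: a tight cap gives a few degrees and stops dead, a loose one keeps turning. Set every loose-capped bottle down gently, standing upright inside the red tray, and leave every tight-capped one fully seated in its cell in the rack. Do not disturb the other things on the bench.

Things in the scene. Friction and masses are not known exactly. Their poses are not given: they have to be found in the camera images.
- bottle_a_mid (a point): Amber bottle, square 60 x 60 mm body (94 mm), 42 mm round neck, round black ribbed cap 50 mm across, 34 mm high; 141 mm tall, 0.25 to 0.4 kg. Point at its centre, half-way up; z runs along the bottle to the cap, y along the rack's row. Cap middle 53.5 mm from here along +z. Starts leaning in a rack cell; the three look alike and are shuffled. May be lifted by its cap, which never comes off.
- bottle_a: The same bottle; origin at the centre of its underside, z axis towards the cap.
- cap_a (a joint): Turn of cap A on its bottle, rad, positive anticlockwise seen from above the cap; 0 at the start, tight or loose, and it stays where left. A loose cap turns with hardly any resistance (0.03 N m, up to 1.5 rad either way). A tight cap takes up at most 0.07 rad either way against about 0.12 N m, then stops dead.
- bottle_b_mid (a point): Amber bottle, square 60 x 60 mm body (94 mm), 42 mm round neck, round black ribbed cap 50 mm across, 34 mm high; 141 mm tall, 0.25 to 0.4 kg. Point at its centre, half-way up; z runs along the bottle to the cap, y along the rack's row. Cap middle 53.5 mm from here along +z. Starts leaning in a rack cell; the three look alike and are shuffled. May be lifted by its cap, which never comes off.
- bottle_b: The same bottle; origin at the centre of its underside, z axis towards the cap.
- cap_b (a joint): Turn of cap B on its bottle, rad, positive anticlockwise seen from above the cap; 0 at the start, tight or loose, and it stays where left. A loose cap turns with hardly any resistance (0.03 N m, up to 1.5 rad either way). A tight cap takes up at most 0.07 rad either way against about 0.12 N m, then stops dead.
- bottle_c_mid (a point): Amber bottle, square 60 x 60 mm body (94 mm), 42 mm round neck, round black ribbed cap 50 mm across, 34 mm high; 141 mm tall, 0.25 to 0.4 kg. Point at its centre, half-way up; z runs along the bottle to the cap, y along the rack's row. Cap middle 53.5 mm from here along +z. Starts leaning in a rack cell; the three look alike and are shuffled. May be lifted by its cap, which never comes off.
- bottle_c: The same bottle; origin at the centre of its underside, z axis towards the cap.
- cap_c (a joint): Turn of cap C on its bottle, rad, positive anticlockwise seen from above the cap; 0 at the start, tight or loose, and it stays where left. A loose cap turns with hardly any resistance (0.03 N m, up to 1.5 rad either way). A tight cap takes up at most 0.07 rad either way against about 0.12 N m, then stops dead.
- rack: Fixed wooden rack, 318 mm long, 125 mm high. Origin on the table under its middle; three cells along its y at -115, 0, 115 mm, each 64 mm square, 60 mm deep, floor centre 52 mm above the table, leaning 30 degrees from vertical with mouths to the rack's -x (the robot): bottles draw out along their own axis. Cells hold bottles against turning, with a few degrees of play.
- tray: Fixed red tray for bottles to be resealed, 240 mm along its x, 170 mm along its y, 35 mm high, walls and floor 5 mm; origin at the centre of its underside. It stands to the left or right of the rack and holds two bottles side by side along its x.
- planter: Fixed slatted wooden planter box, 220 x 160 x 80 mm, with two small terracotta pots standing in it (tops up to 90 mm high); origin at the centre of its underside. On the other side of the rack from the tray.
- pot_mid (a point): Bystander, loose, to be left alone: terracotta pot, 84 mm diameter, 85 mm high, in front of the rack. Point at its centre.
- glue_mid (a point): Bystander, loose, to be left alone: white glue bottle with orange cap, 60 mm diameter, 160 mm high, behind the rack. Point at its centre.
- offcut_mid (a point): Bystander, loose, to be left alone: pale wood offcut 120 x 60 x 35 mm, in front of the rack. Point at its centre.
- tin_mid (a point): Bystander, loose, to be left alone: metal tin, 72 mm diameter, 100 mm high, behind the rack. Point at its centre.
- mallet: Bystander, loose, to be left alone: hammer lying on the table behind the rack, 200 mm long along its x; origin on the table under it.
- brush: Bystander, loose, to be left alone: brush lying on the table in front of the rack, 180 mm long along its x; origin on the table under it.

How it is judged:
By the outcome, as a careful person would: the job done as asked, in the order asked, and still so for the second after the job is handed in, with the robot touching nothing.
It also fails if it takes over 72 s, if anything falls off the work surface, if the arm or the gripper's body presses on something with over 40 N, if the wrist force passes 120 N, or if a joint passes its speed limit or range.

## Robot

A 7-joint arm with a two-finger parallel gripper is mounted at the origin on the work surface. World frame = base frame: x ahead of the robot, y to its left, z up, the work surface at z = 0. Lengths are in m, angles in degrees, forces in N, time in s.
With the tool pointing down it reaches from about 0.35 to 0.9 m from the base axis. Payload 7.2 kg.
Tool frame: the origin (TCP) lies midway between the tips of the shut fingers; the grasp point (between the pads) lies 19 mm behind it (ctrl.hold_point_z is the z of the grasp point in the tool frame, in m); z points along the fingers, y is the direction in which the jaws open and shut (so a half turn about z gives the same grasp; the last joint's range is limited). The gripper opens to 88 mm and grips with 3 to 60 N. Pads are 20 mm wide; open, the fingers measure 115 mm over their backs; the gripper's body (75 mm by 178 mm) begins 61 mm behind the grasp point.
Start: joints at [62.957, 23.554, -0.728, 91.456, 0.321, 64.991, -4.71], TCP at [0.246, -0.575, 0.223] pointing down, gripper open.
Joint ranges: [-169.25, 169.25], [-16.82, 113.86], [-84.01, 82.57], [7.8, 145.47], [-59.2, 239.2], [7.22, 106.19], [-163.78, 163.78]. Speed limits (degrees/s): [136.94, 136.94, 172.46, 172.46, 180, 180, 180].

## Interface

Orientations are given as [roll, pitch, yaw] about the fixed x, y, z axes, in that order (R = Rz(yaw) Ry(pitch) Rx(roll)).
In Python, from cell import ctrl gives the robot as it stands.
- The arm moves only by the tool arm_command, never from a script. Its argument "plan" is a list of rows, each an object with "twist": the turn, a rotation vector about the world's x, y, z in rad, a list of three; "xyz": the shift along the world's x, y, z in m, a list of three; "fingers": the closure, from -1 (fully open) to 1 (shut), so that 0 is half open. A call has 1 to 12 rows; each row shifts and turns the commanded pose from where the row before left it; what a row does not reach is not made up. A row lasts 1/12 s, in which the tool goes at most 41.7 mm and 7.16 degrees, less where a joint would pass 70% of its speed; a pose out of reach is approached as far as the arm can. A call is refused whole if a number of a shift passes 0.0417 or a number of a turn 0.125, either way. A call with a gripper value outside its range is refused whole. The fingers move at their own pace and stop on an object; "grip_force" is the grip in N (left out, the last holds). Time passes only in rows, so rows that do not move let the fingers close. It gives the time, the measured TCP pose, the force and the opening at its end, in the units of the state.
- ctrl.get_state(): the state, without advancing time (a new reading comes with each control period).
- ctrl.camera(name): name is "side" or "top"; returns (picture, depth): 480x640x3 uint8, red, green, blue; 480x640 float32, m along the optical axis (not along the pixel's ray), 0 where there is no reading.
- ctrl.camera_info(name): a dict with "vertical_fov" (degrees; the focal length in pixels is half the picture's height over the tangent of half this angle, whatever the lens; pixels are square), "cx", "cy" (the principal point, pixels), "dist_coeffs" ([k1, k2, p1, p2, k3] as OpenCV has them; the pictures are not rectified), "R" (3x3) and "t" (3): a world point X has camera coordinates R X + t. Camera axes: x right, y down, z forward; pixel columns grow to the right and rows downward; lengths in m; the calibration is good to about 2 mm. A picture is of the moment at which its call begins. camera_info takes no time and is no camera call.
- ctrl.hand_in(): hands the job in, once; it reports no verdict.
The state is a dict: "time_s": time; "joints": joint angles; "qd": joint speeds; "joint_efforts": joint torques, N m; "eef_pos": TCP position; "orientation": TCP orientation; "wrist_force": force on the tool from outside, world axes, zero at the start; "wrist_torque": the same for the moment, N m; "finger_gap": finger opening in m.
Only numpy, scipy, OpenCV 4.12 (cv2) and the standard library are available. Lean on these libraries where they do the work, as an engineer would, in place of code of your own. Each camera call takes 0.05 s, during which the arm holds its last target.

## Working session

There is one attempt and no reset: what is moved stays moved. The work goes in short steps, Python scripts to look and compute and a tool call to move; the robot and the scene stay as the last step left them, time stands still between calls to the robot, and variables do not carry over. Pictures are saved under pics/ and viewed, and the job is handed in when it is done.

Besides the shell and the picture viewer there is one more tool, called after ">>>" as name([rows], argument=value, ...), one row to a line, values as JSON. arm_command: Moves the arm, as the interface text tells. Its arguments: {"type":"object","properties":{"plan":{"type":"array","items":{"type":"object","properties":{"twist":{"type":"array","items":{"type":"number"}},"xyz":{"type":"array","items":{"type":"number"}},"fingers":{"type":"number"}}}},"grip_force":{"type":"number"}},"required":["plan"]}

```bash
ls; mkdir -p pics
python3 - <<'E'
from cell import ctrl
import cv2,numpy as np
for n in ("top","side"):
    im,d=ctrl.camera(n); cv2.imwrite(f"pics/{n}0.png",im[:,:,::-1]); np.savez(f"{n}0.npz",im=im,d=d)
    print(n,ctrl.camera_info(n), (d>0).mean())
print(ctrl.get_state(), ctrl.hold_point_z)
E
```

```text
pics
top {'vertical_fov': 55.95480325260995, 'cx': 314.88165962537676, 'cy': 237.19167962375647, 'dist_coeffs': array([-0.11750275,  0.        ,  0.        ,  0.        ,  0.        ]), 'R': array([[ 0.02120494, -0.99949581, -0.0236319 ],
       [-0.99336768, -0.01839134, -0.11350073],
       [ 0.11300888,  0.02588194, -0.99325682]]), 't': array([6.10898735e-04, 5.55237311e-01, 8.27155635e-01])} 0.9960677083333334
side {'vertical_fov': 54.71274303729099, 'cx': 323.07414935491573, 'cy': 241.02136473004526, 'dist_coeffs': array([0.02271709, 0.        , 0.        , 0.        , 0.        ]), 'R': array([[-0.89025216, -0.4554501 ,  0.00403828],
       [-0.34197971,  0.66254699, -0.6663943 ],
       [ 0.3008338 , -0.59463997, -0.74558858]]), 't': array([0.48433245, 0.24072154, 0.89539959])} 0.995927734375
{'time_s': 0.1, 'joints': array([62.95572695, 23.59482013, -0.72821907, 91.49830706,  0.32021278,
       64.98881348, -4.71045243]), 'qd': array([-0.08311742, -0.07787485, -0.03343652, -0.09012441,  0.06472121,
       -0.00626094,  0.03599179]), 'joint_efforts': array([ 3.76439915e-03, -5.89098644e+01,  6.44397810e-01, -2.91709310e+01,
       -5.37369400e-02,  1.44481362e-02,  9.01677095e-05]), 'eef_pos': array([ 0.24537391, -0.57434057,  0.2219066 ]), 'orientation': array([-1.79920252e+02,  5.08677117e-03,  2.31369602e+01]), 'wrist_force': array([ 0.28918569,  0.29357077, -0.49265077]), 'wrist_torque': array([ 0.05779139, -0.00173652,  0.05816362]), 'finger_gap': 0.0878370790584432} -0.0187
```

View pics/top0.png

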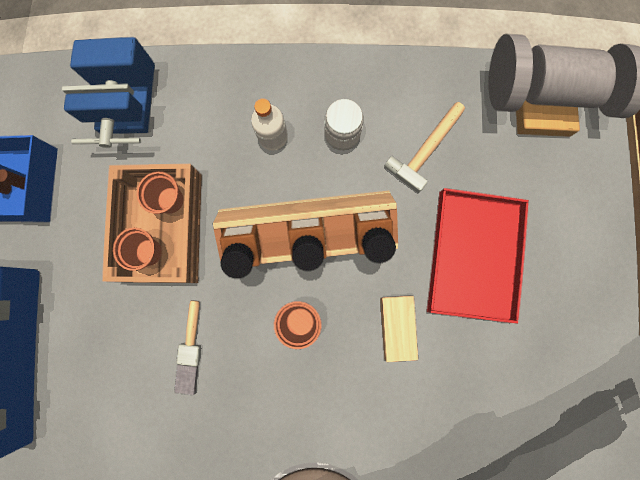

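View pics/side0.png

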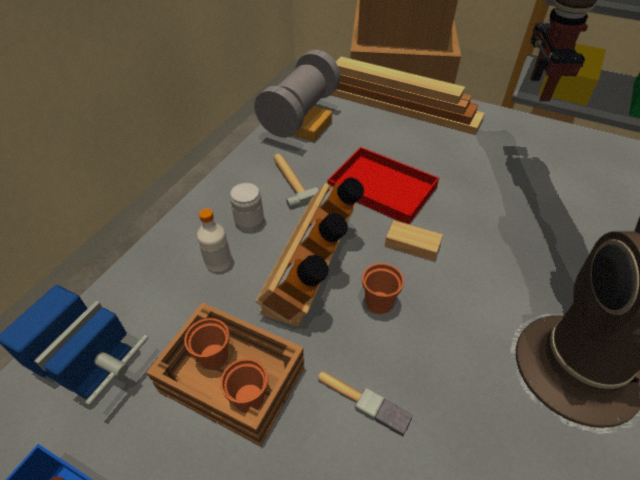

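```bash
cat > h.py <<'E'
import numpy as np,cv2
from cell import ctrl
def K(n):
    i=ctrl.camera_info(n); f=240/np.tan(np.radians(i['vertical_fov']/2))
    return np.array([[f,0,i['cx']],[0,f,i['cy']],[0,0,1]]),i['dist_coeffs'],i['R'],i['t']
def cloud(n,d):
    k,D,R,t=K(n); v,u=np.mgrid[0:480,0:640]
    p=cv2.undistortPoints(np.stack([u,v],-1).reshape(-1,1,2).astype(np.float64),k,D).reshape(480,640,2)
    c=np.dstack([p,np.ones((480,640))])*d[...,None]
    return (c-t)@R
def proj(n,X):
    k,D,R,t=K(n); return cv2.projectPoints(np.float64(X).reshape(-1,1,3),cv2.Rodrigues(R)[0],t,k,D)[0].reshape(-1,2)
def snap(name,n):
    im,d=ctrl.camera(n); cv2.imwrite(f"pics/{name}.png",im[:,:,::-1]); return im,d
def ray(n,uv):
    k,D,R,t=K(n); p=cv2.undistortPoints(np.float64(uv).reshape(-1,1,2),k,D).reshape(-1,2)
    return -R.T@t, np.c_[p,np.ones(len(p))]@R
E
python3 - <<'E'
from h import *
np.set_printoptions(precision=4,suppress=True)
rays={}
for n in("top","side"):
    z=np.load(n+"0.npz"); im,d=z['im'],z['d']; P=cloud(n,d)
    g=im.max(2)<60
    m=(g&(P[...,2]>.1)&(P[...,2]<.22)&(P[...,0]>.3)&(P[...,0]<.8)&(abs(P[...,1])<.3)).astype(np.uint8)
    N,L,s,c=cv2.connectedComponentsWithStats(m)
    for i in range(1,N):
        if s[i,4]<150: continue
        Q=P[L==i]
        # top face plane by ransac
        rng=np.random.default_rng(0);best=0
        for _ in range(300):
            a,b,e=Q[rng.choice(len(Q),3)]; nn=np.cross(b-a,e-a)
            if np.linalg.norm(nn)<1e-6: continue
            nn/=np.linalg.norm(nn); nn*=np.sign(nn[2]); k=abs((Q-a)@nn)<.0015
            if nn[2]>.5 and k.sum()>best: best=k.sum();K_=k;bn=nn
        T=Q[K_]; (x0,y0),r=cv2.minEnclosingCircle(np.argwhere(L==i)[:,::-1].astype(np.float32))
        print(n,c[i],s[i],len(Q),best,"n",bn,"topface mid",(T.max(0)+T.min(0))/2,T.mean(0),T.max(0)-T.min(0))
    if n=="top":
        hsv=cv2.cvtColor(im,cv2.COLOR_RGB2HSV)
        red=((im[...,0]>120)&(im[...,1]<70)&(im[...,2]<80)).astype(np.uint8)
        N,L,s,c=cv2.connectedComponentsWithStats(red); i=1+s[1:,4].argmax()
        Q=P[L==i]; rim=Q[Q[:,2]>.028]
        print("tray",cv2.minAreaRect((rim[:,:2]).astype(np.float32)),rim[:,2].max(), cv2.minAreaRect(Q[:,:2].astype(np.float32)))
        for nm,(u,v) in dict(pot=(299,325),glue=(263,107),tin=(344,113),mallet=(407,173),mh=(440,130),brush=(187,355),off=(400,328),rackL=(218,215),rackR=(394,198),plpot=(159,175),plpot2=(150,250)).items(): print(nm,P[v,u])
        # table check
        print("table",P[400,250],P[300,240])
        m=(P[...,2]>.105)&(P[...,2]<.14)&(im.max(2)>150)&(P[...,0]>.5)&(P[...,0]<.75)&(abs(P[...,1])<.25)
        print("rackedge",cv2.minAreaRect(P[m][:,:2].astype(np.float32)),P[m][:,2].max())
E
```

```text
top [378.1683 244.8859] [362 228  34  35 903] 903 518 n [-0.516  -0.0398  0.8557] topface mid [ 0.5227 -0.0939  0.1728] [ 0.5236 -0.0942  0.1736] [0.0411 0.0478 0.0256]
top [307.3367 252.7191] [292 236  32  35 897] 897 541 n [-0.4785 -0.0696  0.8753] topface mid [0.5079 0.0197 0.1729] [0.5081 0.0191 0.1732] [0.0414 0.0474 0.0238]
top [236.9027 260.274 ] [221 243  33  35 894] 894 521 n [-0.4977 -0.0675  0.8647] topface mid [0.4936 0.1323 0.173 ] [0.4938 0.1323 0.1735] [0.0404 0.0482 0.025 ]
tray ((0.6410349011421204, -0.3168814182281494), (0.16817739605903625, 0.011265415698289871), 85.77973175048828) 0.03742382142600223 ((0.6385711431503296, -0.31641629338264465), (0.16689053177833557, 0.027199333533644676), 78.172607421875)
pot [0.3873 0.0393 0.0059]
glue [0.7614 0.1011 0.1588]
tin [ 0.7761 -0.0383  0.0992]
mallet [ 0.6842 -0.1646  0.0292]
mh [ 0.7748 -0.2324  0.0254]
brush [0.3245 0.2526 0.0189]
off [ 0.388  -0.1499  0.0374]
rackL [0.5852 0.185  0.0915]
rackR [ 0.6398 -0.1432  0.002 ]
plpot [0.6626 0.3064 0.0746]
plpot2 [0.5253 0.3375 0.0166]
table [ 0.2395  0.1313 -0.0004] [0.4322 0.1565 0.0002]
rackedge ((0.5944817662239075, 0.023104101419448853), (0.30020302534103394, 0.24109990894794464), 67.73860931396484) 0.13995746736118617
side [349.8967 191.1683] [337 178  26  28 523] 523 212 n [-0.5187  0.016   0.8548] topface mid [ 0.5194 -0.0911  0.1731] [ 0.5195 -0.0908  0.173 ] [0.0409 0.0467 0.0253]
side [333.1036 223.9101] [319 202  29  41 801] 801 245 n [-0.5468 -0.1058  0.8305] topface mid [0.5037 0.0198 0.1718] [0.5037 0.0208 0.1721] [0.0406 0.048  0.0271]
side [313.3434 265.8543] [297 239  33  48 961] 961 320 n [-0.5277 -0.1197  0.841 ] topface mid [0.4893 0.1328 0.1712] [0.4899 0.1351 0.1722] [0.041  0.0507 0.0285]
side [294.5245 292.1569] [281 283  29  18 204] 204 47 n [-0.1302  0.8484  0.5131] topface mid [0.5191 0.1672 0.1179] [0.52   0.1667 0.1178] [0.0533 0.0081 0.0116]
```

```bash
cat >> h.py <<'E'
from scipy.spatial.transform import Rotation as Ro
YAW=7.5
c,s=np.cos(np.radians(YAW)),np.sin(np.radians(YAW))
XR=np.array([c,s,0]);YR=np.array([-s,c,0])
AX=np.array([-.5*c,-.5*s,.8660254])   # bottle axis (to cap)
def Rlean(): return np.c_[np.cross(-YR,-AX),-YR,-AX]
TOP=dict(r=np.array([.521,-.0925,.173]),m=np.array([.506,.0195,.173]),l=np.array([.4915,.1325,.173]))
def grasp(k,off=0): return TOP[k]-AX*(.0357-off-0.000)
def to(p,R=None):
    st=ctrl.get_state(); print("t",round(st['time_s'],2),"pos",st['eef_pos'].round(4),"gap",round(st['finger_gap'],4),"J",st['joints'].round(0),"F",st['wrist_force'].round(1),"M",st['wrist_torque'].round(2))
    Rc=Ro.from_euler('xyz',st['orientation'],degrees=True)
    print("shift",(p-st['eef_pos']).round(4)); 
    if R is not None: print("rotvec",(Ro.from_matrix(R)*Rc.inv()).as_rotvec().round(4))
E
python3 - <<'E'
from h import *
np.set_printoptions(precision=4,suppress=True)
im=np.load("top0.npz")['im']
red=((im[...,0]>120)&(im[...,1]<70)&(im[...,2]<80)).astype(np.uint8)
cs,_=cv2.findContours(red,0,2); q=max(cs,key=cv2.contourArea)
o,dr=ray("top",q.reshape(-1,2)); X=o+dr*((.035-o[2])/dr[:,2])[:,None]
r=cv2.minAreaRect(X[:,:2].astype(np.float32)); print(r,cv2.boxPoints(r))
# rack long top edge (back board) light wood
P=cloud("top",np.load("top0.npz")['d'])
for u in (225,260,300,340,385):
    col=P[185:240,u]; i=col[:,2].argmax(); print(u,col[i])
print(AX)
for k in 'rml':print(k,TOP[k],grasp(k),grasp(k,.08))
to(grasp('r',.08),Rlean())
E
```

```text
((0.6277971267700195, -0.31480005383491516), (0.16717953979969025, 0.033681225031614304), 83.5384292602539) [[ 0.6017 -0.396 ]
 [ 0.6351 -0.3998]
 [ 0.6539 -0.2336]
 [ 0.6205 -0.2298]]
225 [0.5382 0.1585 0.1438]
260 [0.5741 0.1037 0.1245]
300 [0.5363 0.0319 0.1672]
340 [ 0.5917 -0.0326  0.126 ]
385 [ 0.5369 -0.1017  0.1844]
[-0.4957 -0.0653  0.866 ]
r [ 0.521  -0.0925  0.173 ] [ 0.5387 -0.0902  0.1421] [ 0.499  -0.0954  0.2114]
m [0.506  0.0195 0.173 ] [0.5237 0.0218 0.1421] [0.484  0.0166 0.2114]
l [0.4915 0.1325 0.173 ] [0.5092 0.1348 0.1421] [0.4695 0.1296 0.2114]
t 0.1 pos [ 0.2454 -0.5743  0.2219] gap 0.0878 J [63. 24. -1. 91.  0. 65. -5.] F [ 0.3  0.3 -0.5] M [ 0.06 -0.    0.06]
shift [ 0.2537  0.4789 -0.0105]
rotvec [ 0.1375 -0.507  -0.267 ]
```

>>> arm_command([
  {"xyz":[0.02,0.039,0.01],"twist":[0.0115,-0.042,-0.022],"fingers":-1},
  {"xyz":[0.02,0.039,0.01],"twist":[0.0115,-0.042,-0.022],"fingers":-1},
  {"xyz":[0.02,0.039,0.01],"twist":[0.0115,-0.042,-0.022],"fingers":-1},
  {"xyz":[0.02,0.039,0.01],"twist":[0.0115,-0.042,-0.022],"fingers":-1},
  {"xyz":[0.02,0.039,0.01],"twist":[0.0115,-0.042,-0.022],"fingers":-1},
  {"xyz":[0.02,0.039,0],"twist":[0.0115,-0.042,-0.022],"fingers":-1},
  {"xyz":[0.02,0.039,0],"twist":[0.0115,-0.042,-0.022],"fingers":-1},
  {"xyz":[0.02,0.039,0],"twist":[0.0115,-0.042,-0.022],"fingers":-1},
  {"xyz":[0.02,0.039,0],"twist":[0.0115,-0.042,-0.022],"fingers":-1},
  {"xyz":[0.02,0.039,0],"twist":[0.0115,-0.042,-0.022],"fingers":-1},
  {"xyz":[0.02,0.039,0],"twist":[0.0115,-0.042,-0.022],"fingers":-1},
  {"xyz":[0.02,0.039,0],"twist":[0.0115,-0.042,-0.022],"fingers":-1},
], grip_force=20)

```text
time_s: 1.1
eef_pos: [0.4715, -0.1328, 0.269]
orientation: [180.0, -30.0, 7.6]
wrist_force: [1.2, -0.2, 0.3]
finger_gap: 0.0879
```

Run:
```python
from h import *
np.set_printoptions(precision=4,suppress=True)
im=np.load("top0.npz")['im']
h=cv2.cvtColor(im,cv2.COLOR_RGB2HSV); red=(((h[...,0]<6)|(h[...,0]>172))&(h[...,1]>170)&(h[...,2]>70)).astype(np.uint8)
red=cv2.morphologyEx(red,cv2.MORPH_CLOSE,np.ones((5,5)))
cs,_=cv2.findContours(red,0,2); q=max(cs,key=cv2.contourArea)
o,dr=ray("top",q.reshape(-1,2)); X=o+dr*((.035-o[2])/dr[:,2])[:,None]
r=cv2.minAreaRect(X[:,:2].astype(np.float32)); print(r,cv2.boxPoints(r))
to(grasp('r',.08),Rlean())
```

```text
((0.5270395874977112, -0.30056333541870117), (0.17470447719097137, 0.2379382848739624), 83.4397964477539) [[ 0.3989 -0.3738]
 [ 0.6353 -0.4009]
 [ 0.6552 -0.2274]
 [ 0.4188 -0.2002]]
t 1.1 pos [ 0.4715 -0.1328  0.269 ] gap 0.0879 J [ 44.  -5. -23. 126. -29.  35. -41.] F [ 1.2 -0.2  0.3] M [-0.1   0.38 -0.  ]
shift [ 0.0275  0.0374 -0.0577]
rotvec [ 0.0005 -0.0005 -0.0009]
```

>>> arm_command([
  {"xyz":[0.007,0.0093,-0.0144],"twist":[0,0,0],"fingers":-1},
  {"xyz":[0.007,0.0093,-0.0144],"twist":[0,0,0],"fingers":-1},
  {"xyz":[0.007,0.0093,-0.0144],"twist":[0,0,0],"fingers":-1},
  {"xyz":[0.0065,0.0093,-0.0144],"twist":[0,0,0],"fingers":-1},
  {"xyz":[0,0,0],"twist":[0,0,0],"fingers":-1},
  {"xyz":[0.01,0.0013,-0.0173],"twist":[0,0,0],"fingers":-1},
  {"xyz":[0.01,0.0013,-0.0173],"twist":[0,0,0],"fingers":-1},
  {"xyz":[0,0,0],"twist":[0,0,0],"fingers":-1},
])

```text
time_s: 1.77
eef_pos: [0.5185, -0.0946, 0.1748]
orientation: [-179.9, -29.7, 7.6]
wrist_force: [-0.5, 0.4, -0.6]
finger_gap: 0.0876
```

Run:
```python
from h import *
to(grasp('r'),Rlean())
snap('side1','side')
```

```text
t 1.77 pos [ 0.5185 -0.0946  0.1748] gap 0.0876 J [ 38.   7. -28. 130. -21.  17. -53.] F [-0.5  0.4 -0.6] M [-0.02  0.47  0.03]
shift [ 0.0202  0.0044 -0.0327]
rotvec [-0.0005 -0.0054 -0.0029]
```

View pics/side1.png

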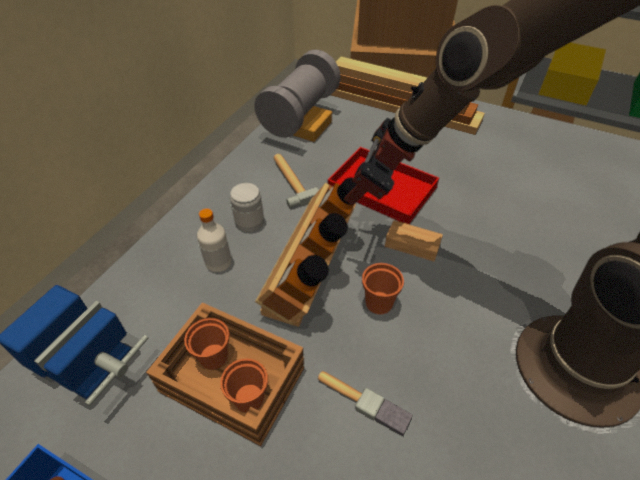

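>>> arm_command([
  {"xyz":[0.005,0.002,-0.008],"twist":[0,-0.005,-0.003],"fingers":-1},
  {"xyz":[0.005,0.001,-0.008],"twist":[0,0,0],"fingers":-1},
  {"xyz":[0,0,0],"twist":[0,0,0],"fingers":-1},
])

```text
time_s: 2.07
eef_pos: [0.5288, -0.0919, 0.1606]
orientation: [179.9, -30.1, 7.5]
wrist_force: [-0.2, 0.7, -0.3]
finger_gap: 0.0878
```

Run:
```python
from h import *
to(grasp('r'),Rlean())
```

```text
t 2.07 pos [ 0.5288 -0.0919  0.1606] gap 0.0878 J [ 36.   9. -27. 130. -19.  13. -55.] F [-0.2  0.7 -0.3] M [-0.05  0.45  0.01]
shift [ 0.0099  0.0018 -0.0185]
rotvec [0.001  0.0018 0.0006]
```

>>> arm_command([
  {"xyz":[0.003,0.001,-0.005],"twist":[0,0.002,0],"fingers":-1},
  {"xyz":[0.003,0.0005,-0.005],"twist":[0,0,0],"fingers":-1},
  {"xyz":[0,0,0],"twist":[0,0,0],"fingers":-1},
])

```text
time_s: 2.32
eef_pos: [0.535, -0.0901, 0.1504]
orientation: [179.9, -30.0, 7.5]
wrist_force: [-0.0, 0.9, -0.3]
finger_gap: 0.0874
```

Run:
```python
from h import *
to(grasp('r'),Rlean())
```

```text
t 2.32 pos [ 0.535  -0.0901  0.1504] gap 0.0874 J [ 34.  11. -26. 130. -18.  12. -57.] F [-0.   0.9 -0.3] M [-0.02  0.48  0.  ]
shift [ 0.0037 -0.     -0.0083]
rotvec [0.001  0.0001 0.0003]
```

>>> arm_command([
  {"xyz":[0.003,0,-0.005],"twist":[0,0,0],"fingers":-1},
  {"xyz":[0,0,0],"twist":[0,0,0],"fingers":1},
  {"xyz":[0,0,0],"twist":[0,0,0],"fingers":1},
  {"xyz":[0,0,0],"twist":[0,0,0],"fingers":1},
  {"xyz":[0,0,0],"twist":[0,0,0],"fingers":1},
  {"xyz":[0,0,0],"twist":[0,0,0],"fingers":1},
  {"xyz":[0,0,0],"twist":[0,0,0],"fingers":1},
], grip_force=20)

```text
time_s: 2.9
eef_pos: [0.5379, -0.0905, 0.146]
orientation: [179.9, -30.0, 7.5]
wrist_force: [-0.4, -0.5, 0.1]
finger_gap: 0.051
```

```bash
cat >> h.py <<'E'
def tq():
    st=ctrl.get_state(); Rc=Ro.from_euler('xyz',st['orientation'],degrees=True); r=(Rc*Ro.from_matrix(Rlean()).inv()).as_rotvec()
    print("t",round(st['time_s'],2),"turn about cap axis deg",np.degrees(r@AX).round(1),"perp",np.degrees(r-AX*(r@AX)).round(1),"M.ax",(st['wrist_torque']@AX).round(3),"M",st['wrist_torque'].round(2),"F",st['wrist_force'].round(1),"gap",st['finger_gap'].round(4),"pos",st['eef_pos'].round(4),"J",st['joints'].round(1))
E
python3 -c "
from h import *
tq()"
```

```text
Traceback (most recent call last):
  File "h.py", line 33, in tq
    print("t",round(st['time_s'],2),"turn about cap axis deg",np.degrees(r@AX).round(1),"perp",np.degrees(r-AX*(r@AX)).round(1),"M.ax",(st['wrist_torque']@AX).round(3),"M",st['wrist_torque'].round(2),"F",st['wrist_force'].round(1),"gap",st['finger_gap'].round(4),"pos",st['eef_pos'].round(4),"J",st['joints'].round(1))
                                                                                                                                                                                                                                             ^^^^^^^^^^^^^^^^^^^^^^
AttributeError: 'float' object has no attribute 'round'
```

```bash
sed -i "s/st\['finger_gap'\].round(4)/round(st['finger_gap'],4)/" h.py; python3 -c "
from h import *
tq()"
```

```text
t 2.9 turn about cap axis deg -0.0 perp [-0.1 -0.1 -0.1] M.ax -0.038 M [-0.29  0.44 -0.18] F [-0.4 -0.5  0.1] gap 0.051 pos [ 0.5379 -0.0905  0.146 ] J [ 33.7  11.6 -25.9 130.1 -17.3  11.  -56.9]
```

>>> arm_command([
  {"xyz":[0,0,0],"twist":[-0.03,-0.004,0.052],"fingers":1},
  {"xyz":[0,0,0],"twist":[-0.03,-0.004,0.052],"fingers":1},
  {"xyz":[0,0,0],"twist":[-0.03,-0.004,0.052],"fingers":1},
])

```text
time_s: 3.15
eef_pos: [0.5379, -0.0904, 0.146]
orientation: [173.9, -29.5, 19.6]
wrist_force: [1.1, -0.3, -0.1]
finger_gap: 0.0501
```

```bash
python3 -c "
from h import *
tq()"
```

```text
t 3.15 turn about cap axis deg 10.5 perp [-0.1 -0.1 -0.1] M.ax 0.016 M [-0.11  0.4  -0.01] F [ 1.1 -0.3 -0.1] gap 0.0501 pos [ 0.5379 -0.0904  0.146 ] J [ 35.9  11.9 -28.5 130.  -14.   10.9 -49.5]
```

>>> arm_command([
  {"xyz":[0,0,0],"twist":[-0.03,-0.004,0.052],"fingers":1},
  {"xyz":[0,0,0],"twist":[-0.03,-0.004,0.052],"fingers":1},
  {"xyz":[0,0,0],"twist":[-0.03,-0.004,0.052],"fingers":1},
])

```text
time_s: 3.4
eef_pos: [0.5378, -0.0902, 0.1459]
orientation: [168.2, -27.9, 31.3]
wrist_force: [0.6, 0.7, 0.6]
finger_gap: 0.0502
```

```bash
python3 -c "
from h import *
tq()
snap('side2','side')
tq()"
```

```text
t 3.4 turn about cap axis deg 20.9 perp [-0.1 -0.1 -0.1] M.ax -0.004 M [-0.04  0.58  0.01] F [0.6 0.7 0.6] gap 0.0502 pos [ 0.5378 -0.0902  0.1459] J [ 38.1  12.3 -30.9 129.9 -10.6  10.8 -42.4]
t 3.45 turn about cap axis deg 21.1 perp [-0.1 -0.1 -0.1] M.ax -0.014 M [-0.07  0.6  -0.01] F [-0.5  0.4  0.2] gap 0.0494 pos [ 0.5378 -0.0902  0.1459] J [ 38.2  12.3 -31.  129.9 -10.5  10.8 -42.2]
```

View pics/side2.png

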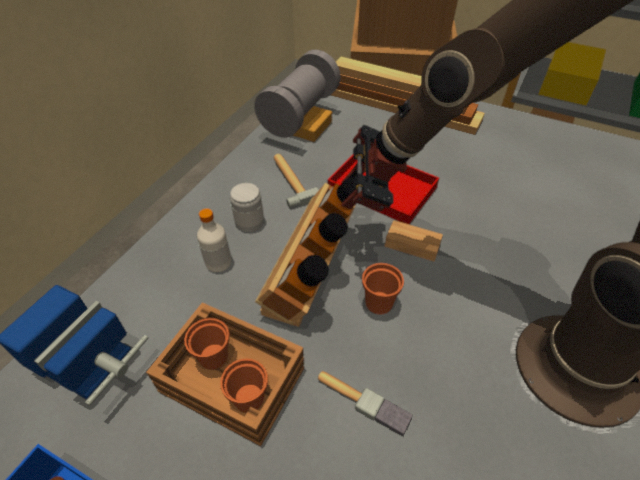

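>>> arm_command([
  {"xyz":[0,0,0],"twist":[0,0,0],"fingers":-1},
  {"xyz":[0,0,0],"twist":[0,0,0],"fingers":-1},
  {"xyz":[0,0,0],"twist":[0,0,0],"fingers":-1},
  {"xyz":[0,0,0],"twist":[0,0,0],"fingers":-1},
  {"xyz":[-0.01,-0.0013,0.0173],"twist":[0,0,0],"fingers":-1},
  {"xyz":[-0.01,-0.0013,0.0173],"twist":[0,0,0],"fingers":-1},
  {"xyz":[-0.01,-0.0013,0.0173],"twist":[0,0,0],"fingers":-1},
  {"xyz":[-0.0037,0.028,0],"twist":[0.045,0.006,-0.078],"fingers":-1},
  {"xyz":[-0.0037,0.028,0],"twist":[0.045,0.006,-0.078],"fingers":-1},
  {"xyz":[-0.0037,0.028,0],"twist":[0.045,0.006,-0.078],"fingers":-1},
  {"xyz":[-0.0037,0.028,0],"twist":[0.045,0.006,-0.078],"fingers":-1},
  {"xyz":[0,0,0],"twist":[0,0,0],"fingers":-1},
])

```text
time_s: 4.45
eef_pos: [0.4959, -0.0023, 0.1978]
orientation: [177.6, -29.9, 12.3]
wrist_force: [-0.0, 1.4, -0.4]
finger_gap: 0.0886
```

```bash
python3 -c "
from h import *
to(grasp('m'),Rlean())"
```

```text
t 4.45 pos [ 0.4959 -0.0023  0.1978] gap 0.0886 J [ 37.   1. -40. 133.  -6.  17. -76.] F [-0.   1.4 -0.4] M [0.   0.47 0.07]
shift [ 0.0278  0.0242 -0.0557]
rotvec [ 0.0361  0.004  -0.0627]
```

>>> arm_command([
  {"xyz":[-0.0005,0.005,-0.001],"twist":[0.009,0.001,-0.0157],"fingers":-1},
  {"xyz":[-0.0005,0.005,-0.001],"twist":[0.009,0.001,-0.0157],"fingers":-1},
  {"xyz":[-0.0005,0.005,-0.001],"twist":[0.009,0.001,-0.0157],"fingers":-1},
  {"xyz":[-0.0005,0.005,-0.001],"twist":[0.009,0.001,-0.0157],"fingers":-1},
  {"xyz":[0,0,0],"twist":[0,0,0],"fingers":-1},
  {"xyz":[0.0046,0.0006,-0.008],"twist":[0,0,0],"fingers":-1},
  {"xyz":[0.0046,0.0006,-0.008],"twist":[0,0,0],"fingers":-1},
  {"xyz":[0.0046,0.0006,-0.008],"twist":[0,0,0],"fingers":-1},
  {"xyz":[0,0,0],"twist":[0,0,0],"fingers":-1},
])

```text
time_s: 5.2
eef_pos: [0.5082, 0.0157, 0.1682]
orientation: [179.8, -29.9, 7.8]
wrist_force: [0.3, 0.1, -0.2]
finger_gap: 0.0877
```

```bash
python3 -c "
from h import *
to(grasp('m'),Rlean())"
```

```text
t 5.2 pos [0.5082 0.0157 0.1682] gap 0.0877 J [  30.    5.  -38.  133.   15.   13. -103.] F [ 0.3  0.1 -0.2] M [-0.04  0.44  0.01]
shift [ 0.0155  0.0062 -0.0261]
rotvec [ 0.0036 -0.0019 -0.0035]
```

>>> arm_command([
  {"xyz":[0.0037,0.003,-0.0055],"twist":[0.002,-0.001,-0.002],"fingers":-1},
  {"xyz":[0.0037,0.002,-0.0055],"twist":[0.002,-0.001,-0.002],"fingers":-1},
  {"xyz":[0.003,0.001,-0.0055],"twist":[0,0,0],"fingers":-1},
  {"xyz":[0,0,0],"twist":[0,0,0],"fingers":-1},
])

```text
time_s: 5.53
eef_pos: [0.5185, 0.0219, 0.1524]
orientation: [180.0, -30.0, 7.5]
wrist_force: [-0.4, -1.0, -0.9]
finger_gap: 0.0876
```

```bash
python3 -c "
from h import *
to(grasp('m'),Rlean())"
```

```text
t 5.53 pos [0.5185 0.0219 0.1524] gap 0.0876 J [  22.    8.  -31.  134.   26.   10. -115.] F [-0.4 -1.  -0.9] M [ 0.01  0.44 -0.01]
shift [ 0.0052 -0.0001 -0.0103]
rotvec [-0.      0.0008  0.0006]
```

>>> arm_command([
  {"xyz":[0.004,0,-0.006],"twist":[0,0,0],"fingers":-1},
  {"xyz":[0,0,0],"twist":[0,0,0],"fingers":1},
  {"xyz":[0,0,0],"twist":[0,0,0],"fingers":1},
  {"xyz":[0,0,0],"twist":[0,0,0],"fingers":1},
  {"xyz":[0,0,0],"twist":[0,0,0],"fingers":1},
  {"xyz":[0,0,0],"twist":[0,0,0],"fingers":1},
  {"xyz":[0,0,0],"twist":[0,0,0],"fingers":1},
  {"xyz":[0,0,0],"twist":[0,0,0],"fingers":1},
])

```text
time_s: 6.2
eef_pos: [0.5226, 0.0218, 0.1472]
orientation: [-180.0, -30.1, 7.4]
wrist_force: [-1.1, -2.6, 1.8]
finger_gap: 0.0497
```

```bash
python3 -c "
from h import *
tq()"
```

```text
t 6.2 turn about cap axis deg -0.1 perp [-0.  -0.1 -0. ] M.ax 0.008 M [-0.35  0.38 -0.16] F [-1.1 -2.6  1.8] gap 0.0497 pos [0.5226 0.0218 0.1472] J [  19.4    8.7  -29.1  133.8   29.     9.6 -118.3]
```

>>> arm_command([
  {"xyz":[0,0,0],"twist":[-0.03,-0.004,0.052],"fingers":1},
  {"xyz":[0,0,0],"twist":[-0.03,-0.004,0.052],"fingers":1},
  {"xyz":[0,0,0],"twist":[-0.03,-0.004,0.052],"fingers":1},
])

```text
time_s: 6.45
eef_pos: [0.5235, 0.0214, 0.1476]
orientation: [174.0, -29.7, 19.4]
wrist_force: [3.8, -3.2, 1.6]
finger_gap: 0.0496
```

```bash
python3 -c "
from h import *
tq()"
```

```text
t 6.45 turn about cap axis deg 10.3 perp [-0.1 -0.2 -0.1] M.ax -0.546 M [-0.48 -0.56 -0.95] F [ 3.8 -3.2  1.6] gap 0.0496 pos [0.5235 0.0214 0.1476] J [  21.7    8.9  -31.5  133.6   31.5    9.9 -110.2]
```

>>> arm_command([
  {"xyz":[0,0,0],"twist":[-0.03,-0.004,0.052],"fingers":1},
  {"xyz":[0,0,0],"twist":[-0.03,-0.004,0.052],"fingers":1},
  {"xyz":[0,0,0],"twist":[-0.03,-0.004,0.052],"fingers":1},
])

```text
time_s: 6.7
eef_pos: [0.5241, 0.0218, 0.1481]
orientation: [168.3, -28.2, 31.0]
wrist_force: [5.1, -0.9, 0.4]
finger_gap: 0.05
```

```bash
python3 -c "
from h import *
tq()"
```

```text
t 6.7 turn about cap axis deg 20.6 perp [-0.1 -0.3 -0.1] M.ax -0.641 M [-0.18 -0.44 -0.88] F [ 5.1 -0.9  0.4] gap 0.05 pos [0.5241 0.0218 0.1481] J [  24.     9.3  -34.   133.5   33.9   10.1 -102.1]
```

>>> arm_command([
  {"xyz":[0,0,0],"twist":[0,0,0],"fingers":-1},
  {"xyz":[0,0,0],"twist":[0,0,0],"fingers":-1},
  {"xyz":[0,0,0],"twist":[0,0,0],"fingers":-1},
  {"xyz":[0,0,0],"twist":[0,0,0],"fingers":-1},
  {"xyz":[-0.01,-0.0013,0.0173],"twist":[0,0,0],"fingers":-1},
  {"xyz":[-0.01,-0.0013,0.0173],"twist":[0,0,0],"fingers":-1},
  {"xyz":[-0.01,-0.0013,0.0173],"twist":[0,0,0],"fingers":-1},
  {"xyz":[0,0,0],"twist":[0,0,0],"fingers":-1},
])

```text
time_s: 7.37
eef_pos: [0.4965, 0.0172, 0.1938]
orientation: [168.3, -28.1, 30.8]
wrist_force: [0.3, -0.0, 0.1]
finger_gap: 0.0878
```

```bash
python3 -c "
from h import *
tq()
to(grasp('l')+AX*.06,Rlean())
snap('top3','top');snap('side3','side')"
```

```text
t 7.37 turn about cap axis deg 20.4 perp [-0.2 -0.2 -0.1] M.ax -0.047 M [-0.07  0.41 -0.06] F [ 0.3 -0.   0.1] gap 0.0878 pos [0.4965 0.0172 0.1938] J [ 46.8   1.9 -53.6 132.6   4.3  16.  -72.4]
t 7.37 pos [0.4965 0.0172 0.1938] gap 0.0878 J [ 47.   2. -54. 133.   4.  16. -72.] F [ 0.3 -0.   0.1] M [-0.07  0.41 -0.06]
shift [-0.0171  0.1137  0.0002]
rotvec [ 0.1796  0.0274 -0.3058]
```

View pics/side3.png

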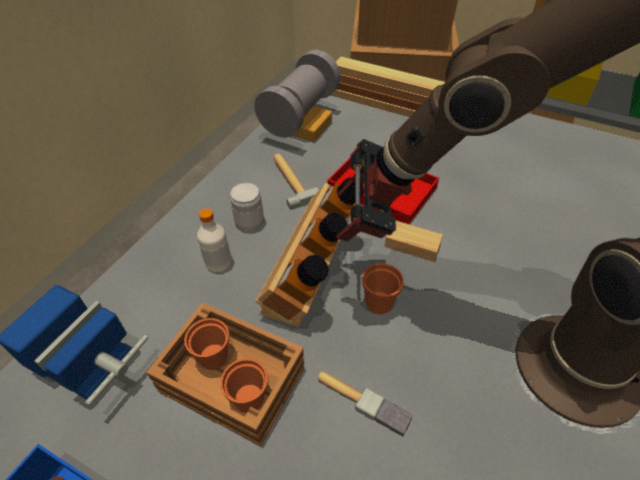

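>>> arm_command([
  {"xyz":[-0.002,0.0142,0.005],"twist":[0.0225,0.0034,-0.038],"fingers":-1},
  {"xyz":[-0.002,0.0142,0.005],"twist":[0.0225,0.0034,-0.038],"fingers":-1},
  {"xyz":[-0.002,0.0142,0.005],"twist":[0.0225,0.0034,-0.038],"fingers":-1},
  {"xyz":[-0.002,0.0142,0.005],"twist":[0.0225,0.0034,-0.038],"fingers":-1},
  {"xyz":[-0.002,0.0142,0],"twist":[0.0225,0.0034,-0.038],"fingers":-1},
  {"xyz":[-0.002,0.0142,0],"twist":[0.0225,0.0034,-0.038],"fingers":-1},
  {"xyz":[-0.002,0.0142,0],"twist":[0.0225,0.0034,-0.038],"fingers":-1},
  {"xyz":[-0.002,0.0142,0],"twist":[0.0225,0.0034,-0.038],"fingers":-1},
  {"xyz":[0,0,0],"twist":[0,0,0],"fingers":-1},
])

```text
time_s: 8.22
eef_pos: [0.4807, 0.1346, 0.2121]
orientation: [-179.8, -30.0, 7.7]
wrist_force: [0.7, -0.0, 0.0]
finger_gap: 0.0879
```

```bash
python3 -c "
from h import *
to(grasp('l')+AX*.06,Rlean())"
```

```text
t 8.22 pos [0.4807 0.1346 0.2121] gap 0.0879 J [  37.    1.  -63.  130.   25.   22. -129.] F [ 0.7 -0.   0. ] M [-0.05  0.48  0.07]
shift [-0.0013 -0.0037 -0.018 ]
rotvec [-0.0035  0.0001 -0.0062]
```

>>> arm_command([
  {"xyz":[0,-0.002,-0.009],"twist":[-0.002,0,-0.003],"fingers":-1},
  {"xyz":[-0.001,-0.002,-0.009],"twist":[-0.002,0,-0.003],"fingers":-1},
  {"xyz":[0.0046,0.0006,-0.008],"twist":[0,0,0],"fingers":-1},
  {"xyz":[0.0046,0.0006,-0.008],"twist":[0,0,0],"fingers":-1},
  {"xyz":[0.0046,0.0006,-0.008],"twist":[0,0,0],"fingers":-1},
  {"xyz":[0,0,0],"twist":[0,0,0],"fingers":-1},
])

```text
time_s: 8.72
eef_pos: [0.4933, 0.1292, 0.168]
orientation: [179.8, -29.8, 7.6]
wrist_force: [-0.3, -0.6, 0.2]
finger_gap: 0.088
```

```bash
python3 -c "
from h import *
to(grasp('l'),Rlean())"
```

```text
t 8.72 pos [0.4933 0.1292 0.168 ] gap 0.088 J [  27.    9.  -57.  132.   52.   22. -155.] F [-0.3 -0.6  0.2] M [-0.05  0.45 -0.03]
shift [ 0.0159  0.0056 -0.026 ]
rotvec [ 0.0033 -0.0035 -0.0007]
```

>>> arm_command([
  {"xyz":[0.001,0.003,0],"twist":[-0.035,-0.0046,0.061],"fingers":-1},
  {"xyz":[0,0.001,0],"twist":[-0.035,-0.0046,0.061],"fingers":-1},
  {"xyz":[0,0,0],"twist":[-0.035,-0.0046,0.061],"fingers":-1},
  {"xyz":[0.004,0.0006,-0.007],"twist":[-0.035,-0.0046,0.061],"fingers":-1},
  {"xyz":[0.004,0.0006,-0.007],"twist":[-0.035,-0.0046,0.061],"fingers":-1},
  {"xyz":[0,0,0],"twist":[0,0,0],"fingers":-1},
])

```text
time_s: 9.22
eef_pos: [0.5024, 0.1343, 0.1551]
orientation: [168.4, -27.8, 30.8]
wrist_force: [0.2, 0.3, 0.1]
finger_gap: 0.0877
```

```bash
python3 -c "
from h import *
to(grasp('l'));tq()"
```

```text
t 9.22 pos [0.5024 0.1343 0.1551] gap 0.0877 J [  26.   12.  -57.  132.   61.   24. -144.] F [0.2 0.3 0.1] M [-0.08  0.47  0.01]
shift [ 0.0068  0.0005 -0.013 ]
t 9.22 turn about cap axis deg 20.5 perp [-0.2  0.1 -0.1] M.ax 0.017 M [-0.08  0.47  0.01] F [0.2 0.3 0.1] gap 0.0877 pos [0.5024 0.1343 0.1551] J [  25.7   12.3  -56.9  132.1   61.4   23.6 -143.9]
```

>>> arm_command([
  {"xyz":[0.003,0,-0.0045],"twist":[0,0,0],"fingers":-1},
  {"xyz":[0.003,0,-0.0045],"twist":[0,0,0],"fingers":-1},
  {"xyz":[0,0,0],"twist":[0,0,0],"fingers":1},
  {"xyz":[0,0,0],"twist":[0,0,0],"fingers":1},
  {"xyz":[0,0,0],"twist":[0,0,0],"fingers":1},
  {"xyz":[0,0,0],"twist":[0,0,0],"fingers":1},
  {"xyz":[0,0,0],"twist":[0,0,0],"fingers":1},
  {"xyz":[0,0,0],"twist":[0,0,0],"fingers":1},
  {"xyz":[0,0,0],"twist":[0,0,0],"fingers":1},
])

```text
time_s: 9.97
eef_pos: [0.5085, 0.1345, 0.1474]
orientation: [168.5, -27.9, 30.5]
wrist_force: [-1.8, 0.1, 1.7]
finger_gap: 0.0501
```

```bash
python3 -c "
from h import *
tq()"
```

```text
t 9.97 turn about cap axis deg 20.2 perp [-0.2 -0.  -0.1] M.ax -0.008 M [0.03 0.51 0.05] F [-1.8  0.1  1.7] gap 0.0501 pos [0.5085 0.1345 0.1474] J [  23.8   13.9  -55.2  132.    65.4   23.8 -147.8]
```

>>> arm_command([
  {"xyz":[0,0,0],"twist":[-0.03,-0.004,0.052],"fingers":1},
  {"xyz":[0,0,0],"twist":[-0.03,-0.004,0.052],"fingers":1},
  {"xyz":[0,0,0],"twist":[-0.03,-0.004,0.052],"fingers":1},
])

```text
time_s: 10.22
eef_pos: [0.5084, 0.1348, 0.1474]
orientation: [163.3, -25.4, 42.0]
wrist_force: [-2.3, 1.1, 2.0]
finger_gap: 0.0497
```

```bash
python3 -c "
from h import *
tq()"
```

```text
t 10.22 turn about cap axis deg 30.7 perp [-0.2 -0.  -0.1] M.ax -0.062 M [0.17 0.68 0.08] F [-2.3  1.1  2. ] gap 0.0497 pos [0.5084 0.1348 0.1474] J [  24.9   14.3  -56.6  132.    66.2   24.3 -138. ]
```

>>> arm_command([
  {"xyz":[0,0,0],"twist":[-0.03,-0.004,0.052],"fingers":1},
  {"xyz":[0,0,0],"twist":[-0.03,-0.004,0.052],"fingers":1},
  {"xyz":[0,0,0],"twist":[-0.03,-0.004,0.052],"fingers":1},
])

```text
time_s: 10.47
eef_pos: [0.5082, 0.1351, 0.1473]
orientation: [159.0, -22.1, 52.7]
wrist_force: [-3.0, 1.0, 1.1]
finger_gap: 0.0496
```

```bash
python3 -c "
from h import *
tq()"
```

```text
t 10.47 turn about cap axis deg 41.1 perp [-0.2 -0.1 -0.1] M.ax 0.008 M [0.22 0.77 0.19] F [-3.   1.   1.1] gap 0.0496 pos [0.5082 0.1351 0.1473] J [  26.    14.7  -57.9  132.1   66.9   24.8 -128.3]
```

>>> arm_command([
  {"xyz":[0,0,0],"twist":[0,0,0],"fingers":1},
  {"xyz":[0,0,0],"twist":[0,0,0],"fingers":1},
  {"xyz":[-0.005,-0.0007,0.0087],"twist":[0,0,0],"fingers":1},
  {"xyz":[-0.005,-0.0007,0.0087],"twist":[0,0,0],"fingers":1},
  {"xyz":[-0.005,-0.0007,0.0087],"twist":[0,0,0],"fingers":1},
  {"xyz":[-0.005,-0.0007,0.0087],"twist":[0,0,0],"fingers":1},
], grip_force=40)

```text
time_s: 10.97
eef_pos: [0.4883, 0.1312, 0.1821]
orientation: [159.1, -22.1, 52.3]
wrist_force: [1.6, 0.7, -2.4]
finger_gap: 0.0495
```

```bash
python3 -c "
from h import *
tq()
snap('side4','side')"
```

```text
t 10.97 turn about cap axis deg 40.7 perp [-0.3 -0.  -0.2] M.ax -0.044 M [-0.13  0.47 -0.09] F [ 1.6  0.7 -2.4] gap 0.0495 pos [0.4883 0.1312 0.1821] J [  36.4    7.9  -66.2  131.8   48.9   23.5 -111.5]
```

View pics/side4.png

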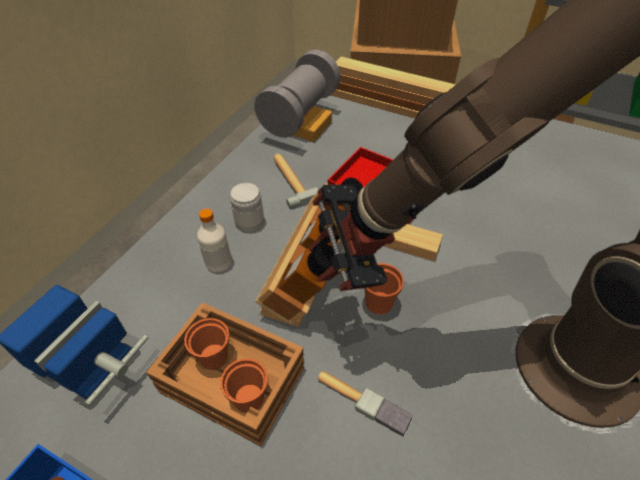

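Bottle is coming out with the gripper. Continue the draw, then rise.

>>> arm_command([
  {"xyz":[-0.006,-0.0008,0.0104],"twist":[0,0,0],"fingers":1},
  {"xyz":[-0.006,-0.0008,0.0104],"twist":[0,0,0],"fingers":1},
  {"xyz":[-0.006,-0.0008,0.0104],"twist":[0,0,0],"fingers":1},
  {"xyz":[-0.006,-0.0008,0.0104],"twist":[0,0,0],"fingers":1},
  {"xyz":[-0.006,-0.0008,0.0104],"twist":[0,0,0],"fingers":1},
  {"xyz":[0,0,0.02],"twist":[0,0,0],"fingers":1},
  {"xyz":[0,0,0.03],"twist":[0,0,0],"fingers":1},
  {"xyz":[0,0,0.03],"twist":[0,0,0],"fingers":1},
  {"xyz":[0,0,0.02],"twist":[0,0,0],"fingers":1},
  {"xyz":[0,0,0],"twist":[0,0,0],"fingers":1},
])

```text
time_s: 11.85
eef_pos: [0.4624, 0.1269, 0.3313]
orientation: [158.9, -22.1, 52.3]
wrist_force: [0.7, 0.2, -2.8]
finger_gap: 0.0498
```

```bash
python3 -c "
from h import *
np.set_printoptions(suppress=True)
u=np.array([.9936,-.1135,0]); C=np.array([.527,-.3006,0]);
R=Ro.from_euler('xyz',[180,0,34.6],degrees=True).as_matrix()
tq()
for s in(.058,-.058):to(C+s*u+[0,0,.33],R)
snap('side5','side')"
```

```text
t 11.85 turn about cap axis deg 40.8 perp [-0.4 -0.1 -0.3] M.ax -0.006 M [-0.03  0.77  0.03] F [ 0.7  0.2 -2.8] gap 0.0498 pos [0.4624 0.1269 0.3313] J [ 31.9 -15.8 -47.2 122.   -9.7  39.3 -53.3]
t 11.85 pos [0.4624 0.1269 0.3313] gap 0.0498 J [ 32. -16. -47. 122. -10.  39. -53.] F [ 0.7  0.2 -2.8] M [-0.03  0.77  0.03]
shift [ 0.1222 -0.4341 -0.0013]
rotvec [ 0.002   0.528  -0.2311]
t 11.85 pos [0.4624 0.1269 0.3313] gap 0.0498 J [ 32. -16. -47. 122. -10.  39. -53.] F [ 0.7  0.2 -2.8] M [-0.03  0.77  0.03]
shift [ 0.007  -0.421  -0.0013]
rotvec [ 0.002   0.528  -0.2311]
```

View pics/side5.png

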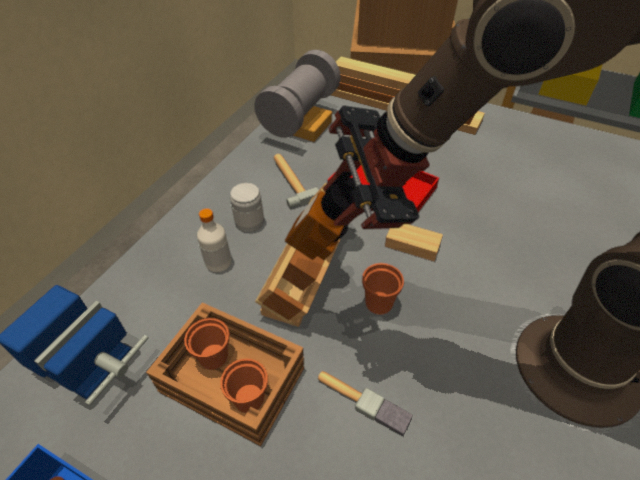

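>>> arm_command([
  {"xyz":[0.008,-0.01,0],"twist":[0,0.044,-0.019],"fingers":1},
  {"xyz":[0.008,-0.02,0],"twist":[0,0.044,-0.019],"fingers":1},
  {"xyz":[0.008,-0.028,0],"twist":[0,0.044,-0.019],"fingers":1},
  {"xyz":[0.008,-0.028,0],"twist":[0,0.044,-0.019],"fingers":1},
  {"xyz":[0.008,-0.028,0],"twist":[0,0.044,-0.019],"fingers":1},
  {"xyz":[0.008,-0.028,0],"twist":[0,0.044,-0.019],"fingers":1},
  {"xyz":[0.008,-0.028,0],"twist":[0,0.044,-0.019],"fingers":1},
  {"xyz":[0.008,-0.028,0],"twist":[0,0.044,-0.019],"fingers":1},
  {"xyz":[0.008,-0.028,0],"twist":[0,0.044,-0.019],"fingers":1},
  {"xyz":[0.008,-0.028,0],"twist":[0,0.044,-0.019],"fingers":1},
  {"xyz":[0.008,-0.028,0],"twist":[0,0.044,-0.019],"fingers":1},
  {"xyz":[0.008,-0.028,0],"twist":[0,0.044,-0.019],"fingers":1},
])

```text
time_s: 12.9
eef_pos: [0.5564, -0.1849, 0.3243]
orientation: [-179.6, 0.5, 34.7]
wrist_force: [0.7, 0.0, -3.0]
finger_gap: 0.0497
```

```bash
python3 -c "
from h import *
np.set_printoptions(suppress=True)
u=np.array([.9936,-.1135,0]); C=np.array([.527,-.3006,0]);
R=Ro.from_euler('xyz',[180,0,34.6],degrees=True).as_matrix()
to(C+.058*u+[0,0,.16],R)"
```

```text
t 12.9 pos [ 0.5564 -0.1849  0.3243] gap 0.0497 J [ 40.  20. -36.  86.  12.  78. -52.] F [ 0.7  0.  -3. ] M [ 0.07 -0.14  0.03]
shift [ 0.0282 -0.1223 -0.1643]
rotvec [-0.0015 -0.011  -0.0023]
```

Lateral first (6 rows), then down to z 0.16.

>>> arm_command([
  {"xyz":[0.0047,-0.02,0],"twist":[0,-0.004,0],"fingers":1},
  {"xyz":[0.0047,-0.02,0],"twist":[0,-0.004,0],"fingers":1},
  {"xyz":[0.0047,-0.02,0],"twist":[0,-0.003,0],"fingers":1},
  {"xyz":[0.0047,-0.02,0],"twist":[0,0,0],"fingers":1},
  {"xyz":[0.0047,-0.02,-0.015],"twist":[0,0,0],"fingers":1},
  {"xyz":[0.0047,-0.02,-0.02],"twist":[0,0,0],"fingers":1},
  {"xyz":[0,0,-0.025],"twist":[0,0,0],"fingers":1},
  {"xyz":[0,0,-0.025],"twist":[0,0,0],"fingers":1},
  {"xyz":[0,0,-0.025],"twist":[0,0,0],"fingers":1},
  {"xyz":[0,0,-0.025],"twist":[0,0,0],"fingers":1},
  {"xyz":[0,0,-0.015],"twist":[0,0,0],"fingers":1},
  {"xyz":[0,0,0],"twist":[0,0,0],"fingers":1},
])

```text
time_s: 13.9
eef_pos: [0.5816, -0.3022, 0.1703]
orientation: [-179.6, -0.0, 34.8]
wrist_force: [0.5, -0.7, -4.1]
finger_gap: 0.0493
```

```bash
python3 -c "
from h import *
np.set_printoptions(suppress=True)
u=np.array([.9936,-.1135,0]); C=np.array([.527,-.3006,0]);
R=Ro.from_euler('xyz',[180,0,34.6],degrees=True).as_matrix()
to(C+.058*u+[0,0,.115],R)
snap('side6','side');snap('top6','top')"
```

```text
t 13.9 pos [ 0.5816 -0.3022  0.1703] gap 0.0493 J [ 44.  33. -32.  88.  18.  64. -46.] F [ 0.5 -0.7 -4.1] M [-0.05  0.01  0.  ]
shift [ 0.003  -0.005  -0.0553]
rotvec [-0.0054 -0.0034 -0.0042]
```

View pics/side6.png

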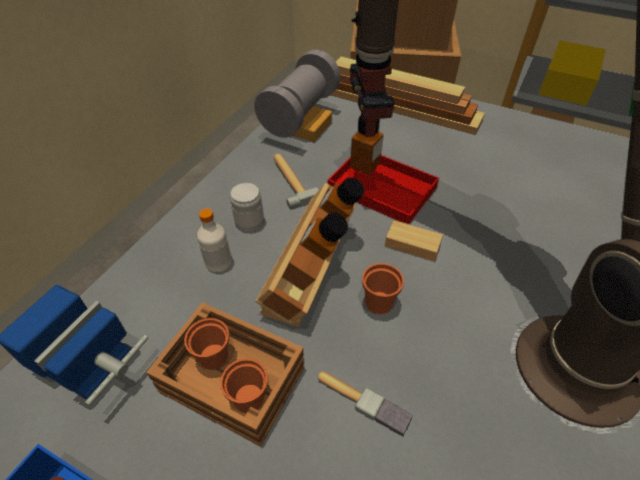

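View pics/top6.png

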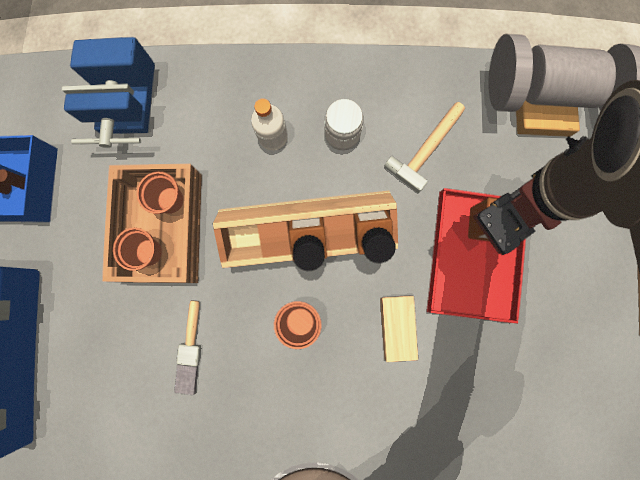

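>>> arm_command([
  {"xyz":[0.001,-0.002,-0.01],"twist":[-0.003,-0.003,-0.004],"fingers":1},
  {"xyz":[0.001,-0.002,-0.01],"twist":[-0.002,0,0],"fingers":1},
  {"xyz":[0.001,-0.001,-0.01],"twist":[0,0,0],"fingers":1},
  {"xyz":[0,0,-0.01],"twist":[0,0,0],"fingers":1},
  {"xyz":[0,0,-0.006],"twist":[0,0,0],"fingers":1},
  {"xyz":[0,0,-0.003],"twist":[0,0,0],"fingers":1},
  {"xyz":[0,0,0],"twist":[0,0,0],"fingers":1},
])

```text
time_s: 14.58
eef_pos: [0.5877, -0.3078, 0.1272]
orientation: [179.6, -0.2, 34.7]
wrist_force: [-0.7, 0.3, -3.0]
finger_gap: 0.0494
```

```bash
python3 -c "
from h import *
np.set_printoptions(suppress=True)
u=np.array([.9936,-.1135,0]); C=np.array([.527,-.3006,0]);
R=Ro.from_euler('xyz',[180,0,34.6],degrees=True).as_matrix()
to(C+.058*u+[0,0,.115],R)"
```

```text
t 14.58 pos [ 0.5877 -0.3078  0.1272] gap 0.0494 J [ 44.  35. -30.  90.  20.  59. -47.] F [-0.7  0.3 -3. ] M [-0.04 -0.03  0.  ]
shift [-0.003   0.0006 -0.0122]
rotvec [ 0.0035  0.0073 -0.0015]
```

>>> arm_command([
  {"xyz":[-0.001,0,-0.003],"twist":[0.003,0.003,0],"fingers":1},
  {"xyz":[-0.001,0,-0.003],"twist":[0,0.003,0],"fingers":1},
  {"xyz":[-0.001,0,-0.002],"twist":[0,0,0],"fingers":1},
  {"xyz":[0,0,0],"twist":[0,0,0],"fingers":1},
])

```text
time_s: 14.92
eef_pos: [0.5847, -0.3082, 0.12]
orientation: [179.9, -0.1, 34.7]
wrist_force: [-0.2, 0.4, -2.6]
finger_gap: 0.0495
```

>>> arm_command([
  {"xyz":[0,0,-0.0015],"twist":[0,0,0],"fingers":1},
  {"xyz":[0,0,-0.0015],"twist":[0,0,0],"fingers":1},
  {"xyz":[0,0,0],"twist":[0,0,0],"fingers":1},
])

```text
time_s: 15.17
eef_pos: [0.585, -0.3081, 0.1171]
orientation: [179.9, -0.1, 34.7]
wrist_force: [-1.1, 0.5, -3.1]
finger_gap: 0.0497
```

>>> arm_command([
  {"xyz":[0,0,-0.001],"twist":[0,0,0],"fingers":1},
  {"xyz":[0,0,-0.001],"twist":[0,0,0],"fingers":1},
  {"xyz":[0,0,0],"twist":[0,0,0],"fingers":1},
])

```text
time_s: 15.42
eef_pos: [0.5853, -0.308, 0.1153]
orientation: [179.8, -0.1, 34.7]
wrist_force: [0.2, 0.4, -3.0]
finger_gap: 0.0496
```

>>> arm_command([
  {"xyz":[0,0,-0.001],"twist":[0,0,0],"fingers":1},
  {"xyz":[0,0,0],"twist":[0,0,0],"fingers":1},
])

```text
time_s: 15.58
eef_pos: [0.5855, -0.3078, 0.1152]
orientation: [179.8, -0.1, 34.7]
wrist_force: [-1.7, 1.5, 3.9]
finger_gap: 0.0495
```

>>> arm_command([
  {"xyz":[0,0,0],"twist":[0,0,0],"fingers":0.2},
  {"xyz":[0,0,0],"twist":[0,0,0],"fingers":0},
  {"xyz":[0,0,0],"twist":[0,0,0],"fingers":-1},
  {"xyz":[0,0,0],"twist":[0,0,0],"fingers":-1},
  {"xyz":[0,0,0],"twist":[0,0,0],"fingers":-1},
  {"xyz":[0,0,0.015],"twist":[0,0,0],"fingers":-1},
  {"xyz":[0,0,0.025],"twist":[0,0,0],"fingers":-1},
  {"xyz":[0,0,0.03],"twist":[0,0,0],"fingers":-1},
  {"xyz":[0,0,0.03],"twist":[0,0,0],"fingers":-1},
  {"xyz":[-0.01,0.02,0.02],"twist":[0,0,0],"fingers":-1},
  {"xyz":[-0.01,0.03,0.01],"twist":[0,0,0],"fingers":-1},
  {"xyz":[-0.01,0.03,0],"twist":[0,0,0],"fingers":-1},
])

```text
time_s: 16.58
eef_pos: [0.556, -0.2283, 0.2468]
orientation: [179.6, -0.2, 34.6]
wrist_force: [0.5, 0.4, -0.6]
finger_gap: 0.0879
```

```bash
python3 -c "
from h import *
np.set_printoptions(suppress=True)
to(grasp('r',.08),Rlean()); print(grasp('r',.08))
R2=Ro.from_rotvec(AX*.36).as_matrix()@Rlean(); to(grasp('r',.08),R2)
snap('side7','side')"
```

```text
t 16.58 pos [ 0.556  -0.2283  0.2468] gap 0.0879 J [ 43.  24. -34.  92.  14.  69. -50.] F [ 0.5  0.4 -0.6] M [ 0.01 -0.05 -0.01]
shift [-0.0569  0.1329 -0.0355]
rotvec [ 0.1939 -0.4872 -0.4597]
[ 0.4990395  -0.09539116  0.21136493]
t 16.58 pos [ 0.556  -0.2283  0.2468] gap 0.0879 J [ 43.  24. -34.  92.  14.  69. -50.] F [ 0.5  0.4 -0.6] M [ 0.01 -0.05 -0.01]
shift [-0.0569  0.1329 -0.0355]
rotvec [ 0.1006 -0.5081 -0.1084]
```

View pics/side7.png

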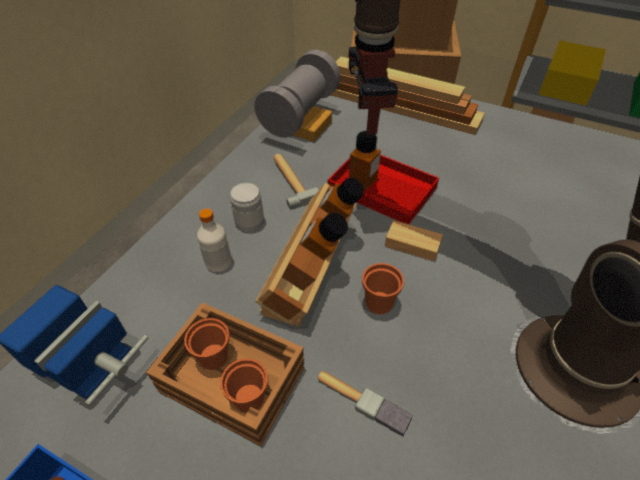

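>>> arm_command([
  {"xyz":[-0.007,0.0166,0],"twist":[0.0126,-0.0635,-0.0136],"fingers":-1},
  {"xyz":[-0.007,0.0166,0],"twist":[0.0126,-0.0635,-0.0136],"fingers":-1},
  {"xyz":[-0.007,0.0166,0],"twist":[0.0126,-0.0635,-0.0136],"fingers":-1},
  {"xyz":[-0.007,0.0166,0],"twist":[0.0126,-0.0635,-0.0136],"fingers":-1},
  {"xyz":[-0.007,0.0166,0],"twist":[0.0126,-0.0635,-0.0136],"fingers":-1},
  {"xyz":[-0.007,0.0166,0],"twist":[0.0126,-0.0635,-0.0136],"fingers":-1},
  {"xyz":[-0.007,0.0166,0],"twist":[0.0126,-0.0635,-0.0136],"fingers":-1},
  {"xyz":[-0.007,0.0166,0],"twist":[0.0126,-0.0635,-0.0136],"fingers":-1},
  {"xyz":[0,0,0],"twist":[0,0,0],"fingers":-1},
])

```text
time_s: 17.38
eef_pos: [0.4953, -0.0927, 0.2421]
orientation: [168.8, -27.7, 31.0]
wrist_force: [-0.3, 1.0, -0.7]
finger_gap: 0.0878
```

```bash
python3 -c "
from h import *
R2=Ro.from_rotvec(AX*.36).as_matrix()@Rlean(); to(grasp('r',.06),R2)
"
```

```text
t 17.38 pos [ 0.4953 -0.0927  0.2421] gap 0.0878 J [ 59.  -1. -45. 127. -25.  29. -29.] F [-0.3  1.  -0.7] M [-0.08  0.53  0.04]
shift [ 0.0136 -0.0013 -0.0481]
rotvec [-0.002  -0.005  -0.0022]
```

>>> arm_command([
  {"xyz":[0.0045,-0.0005,-0.016],"twist":[-0.001,-0.002,-0.001],"fingers":-1},
  {"xyz":[0.0045,-0.0005,-0.016],"twist":[-0.001,-0.003,-0.001],"fingers":-1},
  {"xyz":[0.0045,0,-0.016],"twist":[0,0,0],"fingers":-1},
  {"xyz":[0,0,0],"twist":[0,0,0],"fingers":-1},
  {"xyz":[0.005,0.0007,-0.0087],"twist":[0,0,0],"fingers":-1},
  {"xyz":[0.005,0.0007,-0.0087],"twist":[0,0,0],"fingers":-1},
  {"xyz":[0.005,0.0007,-0.0087],"twist":[0,0,0],"fingers":-1},
  {"xyz":[0,0,0],"twist":[0,0,0],"fingers":-1},
])

```text
time_s: 18.05
eef_pos: [0.528, -0.0941, 0.1696]
orientation: [168.5, -27.9, 31.1]
wrist_force: [-0.4, -0.4, -0.4]
finger_gap: 0.0877
```

```bash
python3 -c "
from h import *
R2=Ro.from_rotvec(AX*.36).as_matrix()@Rlean(); to(grasp('r'),R2)
"
```

```text
t 18.05 pos [ 0.528  -0.0941  0.1696] gap 0.0877 J [ 49.  10. -41. 129.  -8.  15. -44.] F [-0.4 -0.4 -0.4] M [-0.05  0.44  0.03]
shift [ 0.0107  0.0039 -0.0275]
rotvec [ 0.0001 -0.0001 -0.0016]
```

>>> arm_command([
  {"xyz":[0.003,0.0015,-0.008],"twist":[0,0,0],"fingers":-1},
  {"xyz":[0.003,0.0015,-0.008],"twist":[0,0,0],"fingers":-1},
  {"xyz":[0.003,0.0007,-0.007],"twist":[0,0,0],"fingers":-1},
  {"xyz":[0,0,0],"twist":[0,0,0],"fingers":-1},
])

```text
time_s: 18.38
eef_pos: [0.5367, -0.0904, 0.1471]
orientation: [168.5, -27.9, 31.1]
wrist_force: [-0.5, 0.0, 0.6]
finger_gap: 0.0876
```

```bash
python3 -c "
from h import *
R2=Ro.from_rotvec(AX*.36).as_matrix()@Rlean(); to(grasp('r'),R2)
"
```

```text
t 18.38 pos [ 0.5367 -0.0904  0.1471] gap 0.0876 J [ 43.  13. -36. 130.  -4.  11. -49.] F [-0.5  0.   0.6] M [-0.04  0.45 -0.01]
shift [ 0.002   0.0003 -0.005 ]
rotvec [ 0.0008  0.0002 -0.0015]
```

>>> arm_command([
  {"xyz":[0,0,0],"twist":[0,0,0],"fingers":1},
  {"xyz":[0,0,0],"twist":[0,0,0],"fingers":1},
  {"xyz":[0,0,0],"twist":[0,0,0],"fingers":1},
  {"xyz":[0,0,0],"twist":[0,0,0],"fingers":1},
  {"xyz":[0,0,0],"twist":[0,0,0],"fingers":1},
  {"xyz":[0,0,0],"twist":[0,0,0],"fingers":1},
  {"xyz":[0,0,0],"twist":[0,0,0],"fingers":1},
  {"xyz":[0,0,0],"twist":[0,0,0],"fingers":1},
], grip_force=40)

```text
time_s: 19.05
eef_pos: [0.5372, -0.0912, 0.1478]
orientation: [168.3, -28.0, 31.1]
wrist_force: [-1.4, -2.8, 3.5]
finger_gap: 0.0496
```

```bash
python3 -c "
from h import *
tq()
"
```

```text
t 19.05 turn about cap axis deg 20.7 perp [-0.1 -0.1 -0.1] M.ax 0.011 M [-0.63  0.14 -0.34] F [-1.4 -2.8  3.5] gap 0.0496 pos [ 0.5372 -0.0912  0.1478] J [ 43.3  12.8 -36.5 129.6  -4.   11.  -48.7]
```

>>> arm_command([
  {"xyz":[0,0,0],"twist":[-0.025,-0.0033,0.0435],"fingers":1},
  {"xyz":[0,0,0],"twist":[0,0,0],"fingers":1},
])

```text
time_s: 19.22
eef_pos: [0.5372, -0.0912, 0.1478]
orientation: [166.8, -27.3, 34.4]
wrist_force: [-2.1, -2.8, 4.8]
finger_gap: 0.0497
```

```bash
python3 -c "
from h import *
tq()
"
```

```text
t 19.22 turn about cap axis deg 23.7 perp [-0.1 -0.1 -0.1] M.ax -0.024 M [-0.57  0.13 -0.34] F [-2.1 -2.8  4.8] gap 0.0497 pos [ 0.5372 -0.0912  0.1478] J [ 43.9  12.9 -37.2 129.5  -2.9  11.  -46.6]
```

Still free: the right cap is loose. Draw it out.

>>> arm_command([
  {"xyz":[-0.005,-0.0007,0.0087],"twist":[0,0,0],"fingers":1},
  {"xyz":[-0.005,-0.0007,0.0087],"twist":[0,0,0],"fingers":1},
  {"xyz":[-0.005,-0.0007,0.0087],"twist":[0,0,0],"fingers":1},
  {"xyz":[-0.005,-0.0007,0.0087],"twist":[0,0,0],"fingers":1},
  {"xyz":[-0.006,-0.0008,0.0104],"twist":[0,0,0],"fingers":1},
  {"xyz":[-0.006,-0.0008,0.0104],"twist":[0,0,0],"fingers":1},
  {"xyz":[-0.006,-0.0008,0.0104],"twist":[0,0,0],"fingers":1},
  {"xyz":[-0.006,-0.0008,0.0104],"twist":[0,0,0],"fingers":1},
  {"xyz":[0,0,0.02],"twist":[0,0,0],"fingers":1},
  {"xyz":[0,0,0.03],"twist":[0,0,0],"fingers":1},
  {"xyz":[0,0,0.02],"twist":[0,0,0],"fingers":1},
  {"xyz":[0,0,0],"twist":[0,0,0],"fingers":1},
])

```text
time_s: 20.22
eef_pos: [0.4938, -0.0966, 0.2969]
orientation: [166.6, -27.4, 34.4]
wrist_force: [1.4, -0.7, -3.0]
finger_gap: 0.0495
```

```bash
python3 -c "
from h import *
np.set_printoptions(suppress=True)
u=np.array([.9936,-.1135,0]); C=np.array([.527,-.3006,0]);
R=Ro.from_euler('xyz',[180,0,17.2],degrees=True).as_matrix()
tq()
to(C-.058*u+[0,0,.30],R)
snap('side8','side')"
```

```text
t 20.22 turn about cap axis deg 23.7 perp [-0.2 -0.2 -0.1] M.ax 0.056 M [-0.21  0.75 -0.  ] F [ 1.4 -0.7 -3. ] gap 0.0495 pos [ 0.4938 -0.0966  0.2969] J [ 67.4  -7.  -48.4 122.2 -29.3  38.  -21.5]
t 20.22 pos [ 0.4938 -0.0966  0.2969] gap 0.0495 J [ 67.  -7. -48. 122. -29.  38. -22.] F [ 1.4 -0.7 -3. ] M [-0.21  0.75 -0.  ]
shift [-0.0244 -0.1974  0.0031]
rotvec [-0.0013  0.5289 -0.2377]
```

View pics/side8.png

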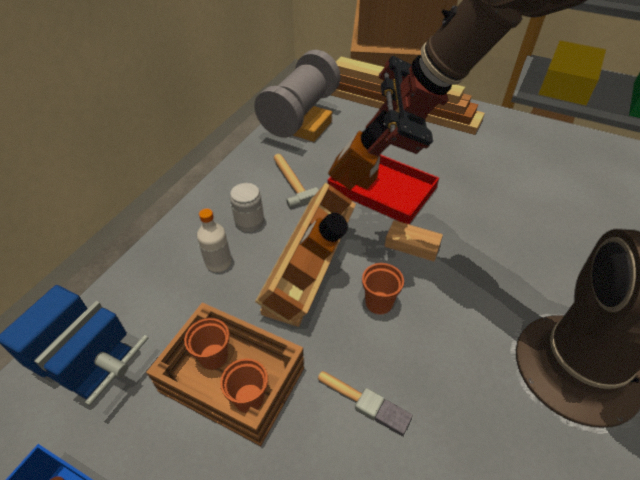

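>>> arm_command([
  {"xyz":[-0.002,-0.0165,0],"twist":[0,0.044,-0.0198],"fingers":1},
  {"xyz":[-0.002,-0.0165,0],"twist":[0,0.044,-0.0198],"fingers":1},
  {"xyz":[-0.002,-0.0165,0],"twist":[0,0.044,-0.0198],"fingers":1},
  {"xyz":[-0.002,-0.0165,0],"twist":[0,0.044,-0.0198],"fingers":1},
  {"xyz":[-0.002,-0.0165,0],"twist":[0,0.044,-0.0198],"fingers":1},
  {"xyz":[-0.002,-0.0165,0],"twist":[0,0.044,-0.0198],"fingers":1},
  {"xyz":[-0.002,-0.0165,0],"twist":[0,0.044,-0.0198],"fingers":1},
  {"xyz":[-0.002,-0.0165,0],"twist":[0,0.044,-0.0198],"fingers":1},
  {"xyz":[-0.002,-0.0165,0],"twist":[0,0.044,-0.0198],"fingers":1},
  {"xyz":[-0.002,-0.0165,0],"twist":[0,0.044,-0.0198],"fingers":1},
  {"xyz":[-0.002,-0.0165,0],"twist":[0,0.044,-0.0198],"fingers":1},
  {"xyz":[-0.002,-0.0165,0],"twist":[0,0.044,-0.0198],"fingers":1},
])

```text
time_s: 21.27
eef_pos: [0.468, -0.2945, 0.2909]
orientation: [-179.5, 0.2, 17.1]
wrist_force: [0.8, -0.6, -2.0]
finger_gap: 0.0496
```

```bash
cat >> h.py <<'E'
u=np.array([.9936,-.1135,0]); C=np.array([.527,-.3006,0])
def pl(z): to(C-.058*u+[0,0,z],Ro.from_euler('xyz',[180,0,17.2],degrees=True).as_matrix())
E
python3 -c "
from h import *
pl(.115)"
```

```text
t 21.27 pos [ 0.468  -0.2945  0.2909] gap 0.0496 J [ 61.  19. -44.  94.  13.  73. -58.] F [ 0.8 -0.6 -2. ] M [-0.03 -0.04 -0.03]
shift [ 0.0014  0.0005 -0.1759]
rotvec [-0.0068 -0.0065  0.0018]
```

Down 0.14 in steps.

>>> arm_command([
  {"xyz":[0.001,0,-0.01],"twist":[-0.004,-0.003,0.001],"fingers":1},
  {"xyz":[0,0,-0.018],"twist":[-0.003,-0.003,0],"fingers":1},
  {"xyz":[0,0,-0.018],"twist":[0,0,0],"fingers":1},
  {"xyz":[0,0,-0.018],"twist":[0,0,0],"fingers":1},
  {"xyz":[0,0,-0.018],"twist":[0,0,0],"fingers":1},
  {"xyz":[0,0,-0.018],"twist":[0,0,0],"fingers":1},
  {"xyz":[0,0,-0.018],"twist":[0,0,0],"fingers":1},
  {"xyz":[0,0,-0.014],"twist":[0,0,0],"fingers":1},
  {"xyz":[0,0,-0.01],"twist":[0,0,0],"fingers":1},
  {"xyz":[0,0,0],"twist":[0,0,0],"fingers":1},
])

```text
time_s: 22.1
eef_pos: [0.4678, -0.2928, 0.148]
orientation: [-179.9, -0.0, 17.2]
wrist_force: [-0.9, -0.2, -3.0]
finger_gap: 0.0495
```

```bash
python3 -c "
from h import *
pl(.115)
snap('side9','side')"
```

```text
t 22.1 pos [ 0.4678 -0.2928  0.148 ] gap 0.0495 J [ 58.  26. -41. 104.  20.  57. -64.] F [-0.9 -0.2 -3. ] M [0.01 0.07 0.02]
shift [ 0.0016 -0.0012 -0.033 ]
rotvec [-0.0012  0.0004 -0.0003]
```

View pics/side9.png

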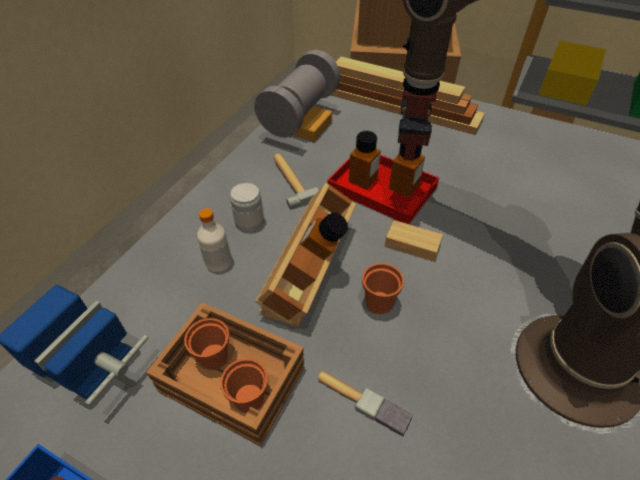

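Bottle upright over the near half of the tray (408,175), the first one standing at (366,160). Lowering to about 0.119, then finely.

>>> arm_command([
  {"xyz":[0,0,-0.008],"twist":[0,0,0],"fingers":1},
  {"xyz":[0,0,-0.008],"twist":[0,0,0],"fingers":1},
  {"xyz":[0,0,-0.006],"twist":[0,0,0],"fingers":1},
  {"xyz":[0,0,-0.003],"twist":[0,0,0],"fingers":1},
  {"xyz":[0,0,-0.002],"twist":[0,0,0],"fingers":1},
  {"xyz":[0,0,0],"twist":[0,0,0],"fingers":1},
])

```text
time_s: 22.65
eef_pos: [0.4695, -0.2945, 0.1242]
orientation: [179.8, -0.2, 17.1]
wrist_force: [-0.1, 0.9, -2.6]
finger_gap: 0.0498
```

>>> arm_command([
  {"xyz":[0,0,-0.001],"twist":[0,0,0],"fingers":1},
  {"xyz":[0,0,-0.001],"twist":[0,0,0],"fingers":1},
  {"xyz":[0,0,0],"twist":[0,0,0],"fingers":1},
])

```text
time_s: 22.9
eef_pos: [0.4697, -0.2946, 0.1227]
orientation: [179.8, -0.2, 17.1]
wrist_force: [1.3, 0.0, -2.8]
finger_gap: 0.0494
```

>>> arm_command([
  {"xyz":[0,0,-0.0015],"twist":[0,0,0],"fingers":1},
  {"xyz":[0,0,-0.0015],"twist":[0,0,0],"fingers":1},
  {"xyz":[0,0,-0.001],"twist":[0,0,0],"fingers":1},
  {"xyz":[0,0,0],"twist":[0,0,0],"fingers":1},
])

```text
time_s: 23.23
eef_pos: [0.4695, -0.2945, 0.1183]
orientation: [179.8, -0.2, 17.1]
wrist_force: [-0.4, 0.6, -3.4]
finger_gap: 0.0493
```

>>> arm_command([
  {"xyz":[0,0,-0.001],"twist":[0,0,0],"fingers":1},
  {"xyz":[0,0,-0.001],"twist":[0,0,0],"fingers":1},
  {"xyz":[0,0,0],"twist":[0,0,0],"fingers":1},
])

```text
time_s: 23.48
eef_pos: [0.4695, -0.2945, 0.1164]
orientation: [179.8, -0.2, 17.1]
wrist_force: [-0.5, 1.1, -3.2]
finger_gap: 0.0493
```

>>> arm_command([
  {"xyz":[0,0,-0.001],"twist":[0,0,0],"fingers":1},
  {"xyz":[0,0,0],"twist":[0,0,0],"fingers":1},
])

```text
time_s: 23.65
eef_pos: [0.4699, -0.2947, 0.1159]
orientation: [179.8, -0.2, 17.1]
wrist_force: [-0.7, -0.4, 0.8]
finger_gap: 0.0497
```

>>> arm_command([
  {"xyz":[0,0,-0.001],"twist":[0,0,0],"fingers":1},
  {"xyz":[0,0,0],"twist":[0,0,0],"fingers":1},
])

```text
time_s: 23.82
eef_pos: [0.4701, -0.295, 0.1157]
orientation: [179.7, -0.2, 17.1]
wrist_force: [-2.0, -0.2, 8.2]
finger_gap: 0.0494
```

Landed. Release and rise.

>>> arm_command([
  {"xyz":[0,0,0],"twist":[0,0,0],"fingers":0.2},
  {"xyz":[0,0,0],"twist":[0,0,0],"fingers":0},
  {"xyz":[0,0,0],"twist":[0,0,0],"fingers":-1},
  {"xyz":[0,0,0],"twist":[0,0,0],"fingers":-1},
  {"xyz":[0,0,0],"twist":[0,0,0],"fingers":-1},
  {"xyz":[0,0,0.015],"twist":[0,0,0],"fingers":-1},
  {"xyz":[0,0,0.025],"twist":[0,0,0],"fingers":-1},
  {"xyz":[0,0,0.03],"twist":[0,0,0],"fingers":-1},
  {"xyz":[0,0,0.03],"twist":[0,0,0],"fingers":-1},
  {"xyz":[-0.02,-0.02,0.02],"twist":[0,0,0],"fingers":-1},
  {"xyz":[-0.03,-0.03,0.01],"twist":[0,0,0],"fingers":-1},
  {"xyz":[-0.03,-0.03,0],"twist":[0,0,0],"fingers":-1},
])

```text
time_s: 24.82
eef_pos: [0.3927, -0.373, 0.247]
orientation: [179.6, -0.3, 17.3]
wrist_force: [0.2, -1.2, -0.9]
finger_gap: 0.088
```

>>> arm_command([
  {"xyz":[-0.03,-0.035,0],"twist":[0,0,0],"fingers":-1},
  {"xyz":[-0.03,-0.035,0],"twist":[0,0,0],"fingers":-1},
  {"xyz":[-0.03,-0.035,0],"twist":[0,0,0],"fingers":-1},
  {"xyz":[0,-0.035,0],"twist":[0,0,0],"fingers":-1},
  {"xyz":[0,-0.03,0],"twist":[0,0,0],"fingers":-1},
  {"xyz":[0,0,0],"twist":[0,0,0],"fingers":-1},
])

```text
time_s: 25.32
eef_pos: [0.307, -0.5384, 0.2429]
orientation: [179.7, -0.1, 16.7]
wrist_force: [-1.4, 0.7, -0.8]
finger_gap: 0.0879
```

Run:
```python
from h import *
np.set_printoptions(precision=4,suppress=True)
snap('side10','side'); im,d=snap('top10','top'); P=cloud('top',d)
z=np.load('top0.npz'); P0=cloud('top',z['d'])
m=((im.max(2)<60)&(P[...,2]>.1)&(P[...,2]<.22)&(P[...,0]>.3)&(P[...,0]<.8)&(P[...,1]<.3)&(P[...,1]>-.42)).astype(np.uint8)
N,L,s,c=cv2.connectedComponentsWithStats(m)
for i in range(1,N):
    if s[i,4]>150:
        Q=P[L==i]; print(c[i],s[i,4],Q.mean(0),Q[:,2].max(),Q[:,2].std())
print(ctrl.get_state()['eef_pos'])
# change away from rack/tray
diff=(abs(P[...,2]-P0[...,2])>.012).astype(np.uint8)
N,L,s,c=cv2.connectedComponentsWithStats(diff)
for i in range(1,N):
    if s[i,4]>40: print("diff",s[i],c[i])
```

```text
[501.0609 216.9747] 673 [ 0.5826 -0.3039  0.1417] 0.149311953918574 0.007478736396047241
[308.1956 252.5789] 900 [0.5144 0.018  0.1723] 0.1858253844274345 0.0069673727954490585
[495.5178 284.6937] 506 [ 0.4691 -0.2922  0.1404] 0.15024635810817646 0.008459951679937539
[ 0.3098 -0.5329  0.2432]
diff [ 462  201   57   43 1893] [489.0983 222.1437]
diff [ 353  210   44   54 1836] [374.2048 235.5833]
diff [ 220  225   41   54 1823] [239.7164 250.5535]
diff [ 456  267   57   37 1743] [483.5978 285.1061]
```

View pics/side10.png

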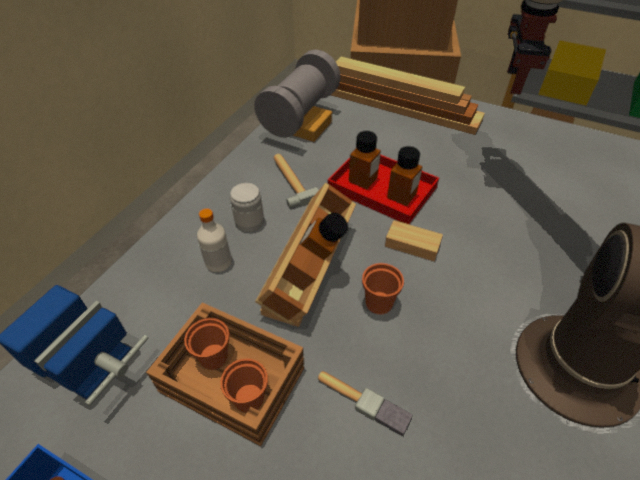

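View pics/top10.png

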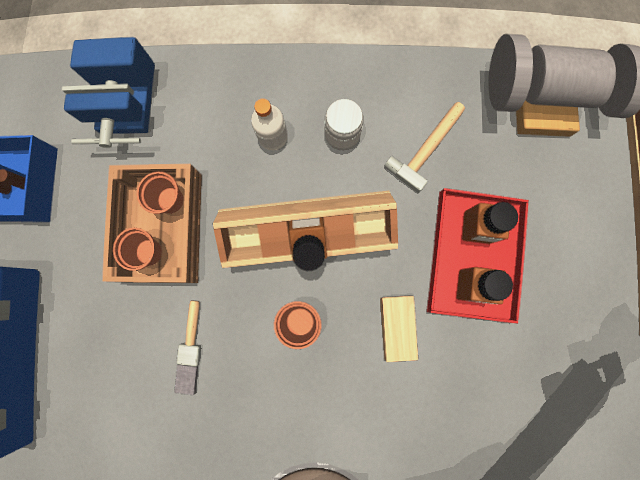

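Run:
```python
from h import *
im,d=ctrl.camera('top'); z=np.load('top0.npz')
M=[]
for I,D in((z['im'],z['d']),(im,d)):
    P=cloud('top',D); m=(I.max(2)<60)&(P[...,2]>.1)&(P[...,2]<.22)&(abs(P[...,1]-.02)<.05)&(P[...,0]>.4)&(P[...,0]<.6); M.append(np.median(P[m],0))
e=M[1]-M[0]; print(M,e.round(4),"along axis",(e@AX).round(4))
```

```text
[array([0.51373529, 0.01969204, 0.17264021]), array([0.51379527, 0.0181449 , 0.17290998])] [ 0.0001 -0.0015  0.0003] along axis 0.0003
```

Seated (0.3 mm change along its axis, within noise). Handing in.

```bash
python3 -c "
from cell import ctrl
print(ctrl.hand_in())"
```

```text
the job is handed in; nothing more can be done
None
```

I gave all three caps a test twist in their cells. Two were loose, and those bottles now stand in the red tray. The middle bottle is tight and stays in the rack. I handed the job in at about 25.5 s on the robot's clock.

| Bottle (seen from the robot) | Twist, anticlockwise | Torque about the cap | Verdict | Where it is now |
|---|---|---|---|---|
| Right | about 21°, then 3° more on the second grip | within ±0.04 N m, about the sensor noise | loose | upright in the near half of the tray |
| Middle | about 20° | 0.55 to 0.64 N m; the cap stopped dead and the fingers slipped round it | tight | seated in its cell |
| Left | about 21° | at most 0.06 N m | loose | upright in the far half of the tray |

- **Order:** I tested all three caps before moving any bottle, and turned no cap back. The extra 3° on the right cap was a check, in the same direction.
- **Tray:** the last pictures show both bottles upright and clear of the tray walls. Each was lowered until light contact of 4 to 8 N before release.
- **Rack:** the middle bottle moved 0.3 mm along its axis, which is within noise. It also shifted 1.5 mm sideways, which I put down to play in the cell.
- **Other things on the bench:** comparing the first and last depth pictures, the only height changes over 12 mm were at the two emptied cells and the two placed bottles.

No check failed or disagreed.

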